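# Draw the steamer basket out of the tall pot with the lifting hook

## Robot

A 6-joint arm with a two-finger parallel gripper is mounted at the origin on a cart in front of the work surface, level with it; the furniture and walls round the work are solid. World frame = base frame: x ahead of the robot, y to its left, z up, the work surface at z = 0. Lengths are in m, angles in degrees, forces in N, time in s.
With the tool pointing down it reaches from about 0.325 to 0.85 m from the base axis. Payload 15.5 kg.
Tool frame: the origin (TCP) lies midway between the tips of the shut fingers; the grasp point (between the pads) lies 19 mm behind it; y points along the fingers, x is the direction in which the jaws open and shut, and the axes are right-handed (so a half turn about y gives the same grasp; the last joint's range is limited). The gripper opens to 91 mm and grips with 3 to 60 N. Pads are 32 mm wide; open, the fingers measure 118 mm over their backs; the gripper's body (76 mm by 178 mm) begins 60 mm behind the grasp point.
Start: joints at [67.752, 28.281, 77.091, -0, 74.628, -5.472], TCP at [0.18, 0.598, 0.214] pointing down, gripper open.
Joint ranges: [-166.48, 166.48], [-47.26, 123.95], [12.59, 153.08], [-70.14, 250.14], [6.76, 159.57], [-176.63, 176.63]. Speed limits (degrees/s): [108.29, 108.29, 147.25, 172.46, 172.46, 172.46].

## Interface

Orientations are given as a 3x3 rotation matrix whose columns are the frame's x, y, z axes.
In Python, from bench import ctrl gives the robot as it stands. The module is installed in compiled form; this text tells all that it offers. Calls block until the motion is done:
- ctrl.goto(position, orientation): joint-space move of the TCP to a pose.
- ctrl.move_l(position, vel=0.15, ori=None, contact_N=None): straight line of the TCP; ori=None keeps the orientation; vel is the mean speed in m/s. With contact_N (N) it stops when the force on the tool has changed by that much, and returns True; else False.
- ctrl.movej(angles): joint-space move.
- ctrl.command_gripper(opening): opening from 0.0 (shut) to 1.0 (fully open); the grip force is fixed at half the most; returns when the fingers have stopped.
- ctrl.sleep(seconds).
- ctrl.ik(position, orientation): joint angles nearest the present ones, or None.
- ctrl.read_camera(name): name is "scene" or "top"; returns the picture (384x512x3 uint8, blue, green, red); there is no depth.
- ctrl.camera_params(name): a dict with "fx", "fy", "cx", "cy" (pixels), "pose" (4x4, takes a point from camera to world coordinates). Camera axes: x right, y up, looking along -z (the intrinsics and any distortion apply to the point x, -y, -z); pixel columns grow to the right and rows downward; lengths in m; the calibration is good to about 2 mm. A picture is of the moment at which its call begins. camera_params takes no time and is no camera call.
A pose or a line that the arm cannot do raises ctrl.MotionError and nothing moves.
- ctrl.sign_off(): hands the job in, once; it reports no verdict.
Readings, each from a call of its own:
- ctrl.current_t(): time.
- ctrl.current_q(): joint angles.
- ctrl.current_dq(): joint speeds.
- ctrl.current_effort(): joint torques, N m.
- ctrl.current_tool_pos(): TCP position.
- ctrl.current_eef_rot(): TCP orientation.
- ctrl.current_contact_force(): force on the tool from outside, world axes, zero at the start.
- ctrl.current_wrist_torque(): the same for the moment, N m.
- ctrl.current_grip_width(): opening from 0.0 (shut) to 1.0 (fully open).
Only numpy, scipy, OpenCV 4.12 (cv2) and the standard library are available. Lean on these libraries where they do the work, as an engineer would, in place of code of your own. Each camera call takes 0.05 s, during which the arm holds its last target.

## Task

The potatoes in the tall steamer pot are done. Take the lifting hook from its stand, catch the wire bail of the basket deep in the pot with it, draw the basket out and set it down gently, upright, on the cork trivet; then hang the hook back in the fork of its stand. The basket is hot, so only the hook may touch it, and leave the pot, the juice glass, the honey jar and the green cup standing where they are.

Things in the scene. Friction and masses are not known exactly. Their poses are not given: they have to be found in the camera images.
- pot: tall narrow open stainless pot, loose on the worktop, 1.3 kg: outer diameter 118 mm, bore 112 mm, 141 mm high, floor 6 mm thick; two black side handles on its +y and -y sides reach 89 mm from the axis at 111 mm height. Origin: centre of the underside, z up the bore
- basket: round stainless wire basket of small potatoes standing on the pot's floor, about 0.35 kg; outer diameter 96 mm, wire wall 44 mm high, potatoes not above 46 mm. Origin: centre of its underside, z up. A stiff fixed bail of 4 mm wire (it does not fold) arches over it in its y-z plane; the space under the bail is entered along the basket's x axis, from either side
- bail_top (a point): centre of the bail wire in the middle, 85 mm above the basket's origin and about 50 mm below the pot's rim; x square to the plane of the bail, y along it. The middle is a raised hump 14 mm wide; beside it the bail's shoulders fall from 78 mm (at y = +-12 mm) to 74 mm (+-30 mm) above the origin, then to the wall at y = +-46 mm
- hook: lifting hook, 90 g, hanging upright in its stand at the start; z up its shank and handle. The 5 mm wire shank on the z axis ends below in a J in the x-z plane, open upward and lying to +x: gap 18 mm, outer edges x = -2.5 and 26 mm, tip rising 12.5 mm above the origin, lowest point 7 mm below it. A round guard (34 mm diameter, z 75 to 79 mm), then the handle
- hook_seat (a point): bottom of the hook's bowl: where the centre of the bail wire comes to rest, at x = 11.5 mm, z = 0 of the hook; axes as the hook's
- hook_handle (a point): middle of the dark wooden handle, 113 mm above the hook's origin, on its axis; axes as the hook's. The handle has flat sides, 26 mm (x) by 18 mm (y), and reaches from 79 to 147 mm above the hook's origin
- hook_guard (a point): centre of the underside of the hook's guard, 75 mm above the hook's origin
- hook_stand: dark steel stand, fixed. Origin: on the worktop under the hanging hook's axis. Base 110 mm in diameter (centre at x = 18 mm), a post at x = 48 mm no higher than 111 mm, and a level two-armed fork that opens to the stand's -x: gap 14 mm, arm tops 105 mm high, arm ends at x = -29 mm turned up 6 mm. The hook hangs with its shank between the arms, its guard lying on them
- fork_rest (a point): where the centre of the guard's underside rests: midway between the fork's arms, level with their tops, 105 mm above the worktop. Axes as the stand's: x points to the post, the fork opens to -x. The hook comes off by lifting it at least 10 mm and then moving it at least 50 mm to -x, and goes back the same way
- trivet: round cork trivet, fixed, 170 mm in diameter, 10 mm thick. Origin: centre of the underside
- trivet_top (a point): centre of the trivet's top face, 10 mm above the worktop
- juice_glass: bystander: glass of orange juice beside the pot, 76 mm in diameter, 95 mm high; origin under its centre
- honey_jar: bystander: honey jar with a white lid, 61 mm in diameter, 111 mm high; origin under its centre
- green_cup: bystander: green cup, 88 mm in diameter, 60 mm high; origin under its centre
There are look-alikes about, which are no part of the job. What is shaped like the hook_stand but blue is not meant.

How it is judged:
By the outcome, as a careful person would: the job done as asked, in the order asked, and still so for the second after the job is handed in, with the robot touching nothing.
It also fails if it takes over 69 s, if anything falls off the work surface, if the arm or the gripper's body presses on something with over 40 N, if the wrist force passes 120 N, or if a joint passes its speed limit or range.

## Working session

There is one attempt and no reset: what is moved stays moved. The work goes in short steps, each a Python script; the robot and the scene stay as the last script left them, time stands still between calls to the robot, and variables do not carry over. Pictures are saved under pics/ and viewed, and the job is handed in when it is done.

```bash
ls; mkdir -p pics
python3 - <<'E'
from bench import ctrl
import cv2,numpy as np
np.set_printoptions(precision=4,suppress=True)
for n in("scene","top"):
    im=ctrl.read_camera(n);cv2.imwrite(f"pics/{n}0.png",im);print(n,ctrl.camera_params(n))
print(ctrl.current_t(),ctrl.current_eef_rot(),ctrl.current_contact_force())
E
```

```text
pics
scene {'fx': 450.0139850707623, 'fy': 450.0139850707623, 'cx': 255.78906774788416, 'cy': 193.49022228492117, 'pose': array([[ 0.4208,  0.6185, -0.6636, -0.379 ],
       [-0.907 ,  0.273 , -0.3207, -0.4647],
       [-0.0172,  0.7368,  0.6759,  1.0654],
       [ 0.    ,  0.    ,  0.    ,  1.    ]])}
top {'fx': 360.04496295971177, 'fy': 360.04496295971177, 'cx': 260.60837610229567, 'cy': 192.75418408604244, 'pose': array([[ 0.0197,  0.9968, -0.0779,  0.4763],
       [-0.9996,  0.0211,  0.0177,  0.0031],
       [ 0.0193,  0.0775,  0.9968,  1.1458],
       [ 0.    ,  0.    ,  0.    ,  1.    ]])}
0.1 [[ 0.2886 -0.0004 -0.9574]
 [ 0.9574 -0.001   0.2886]
 [-0.0011 -1.      0.0001]] [ 0.0227  0.0161 -0.4207]
```

View pics/scene0.png

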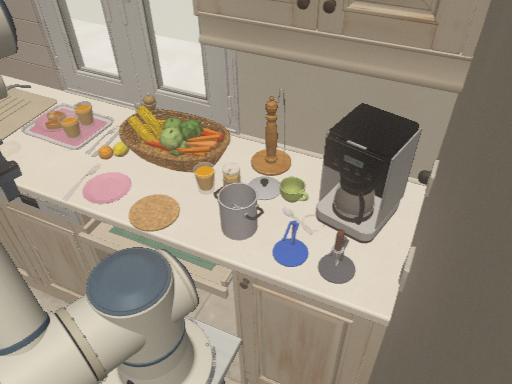

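View pics/top0.png

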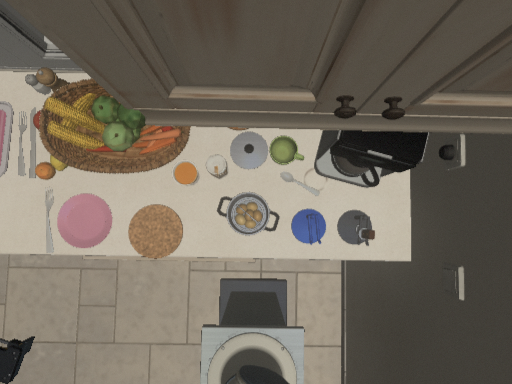

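Scene view: pot at about (239,212), trivet (154,212), blue decoy (291,245) and the dark stand (337,260) with the hook's wooden handle. The top view shows the same at (249,214), (156,231), (309,227) and (355,228). I'll zoom in.

Run:
```python
import cv2,numpy as np
t=cv2.imread("pics/top0.png");s=cv2.imread("pics/scene0.png")
a=cv2.resize(t[180:270,205:300],None,fx=5,fy=5,interpolation=cv2.INTER_CUBIC)
b=cv2.resize(t[190:270,320:400],None,fx=5,fy=5,interpolation=cv2.INTER_CUBIC)
h=450
cv2.imwrite("pics/z1.png",np.hstack([cv2.resize(a,(400,380)),cv2.resize(b,(380,380))]))
a=cv2.resize(s[170:250,200:280],(400,400),interpolation=cv2.INTER_CUBIC)
b=cv2.resize(s[215:295,300:380],(400,400),interpolation=cv2.INTER_CUBIC)
cv2.imwrite("pics/z2.png",np.hstack([a,b]))
```

```text
(no output)
```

View pics/z1.png

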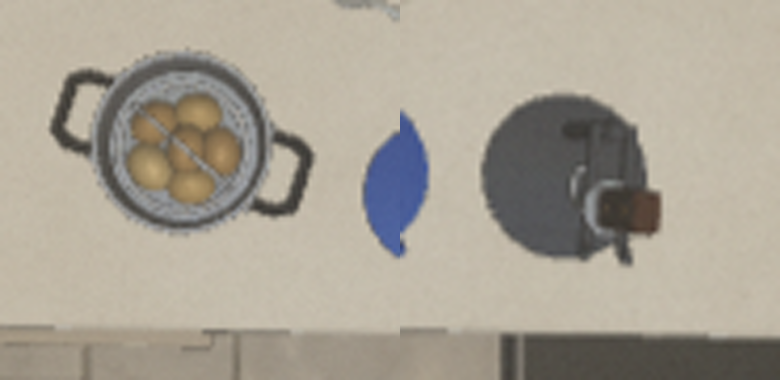

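View pics/z2.png

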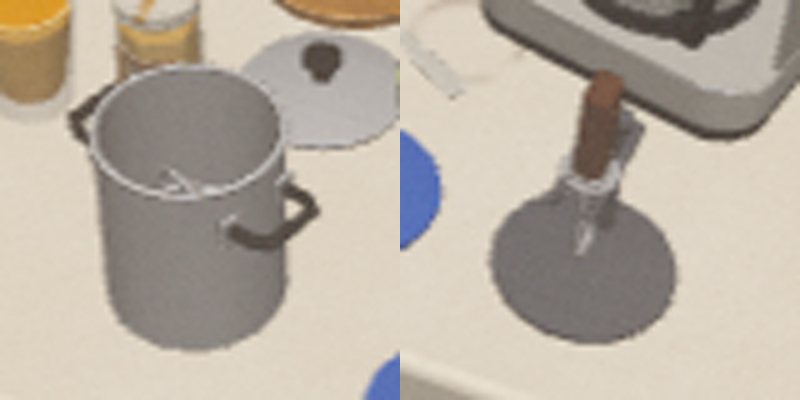

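Zooms: the bail crosses the pot diagonally. The fork runs from the post (far side) toward the robot. The J's tip shows beside the shank near zoom (578,185). Next I'll measure.

```bash
cat > h.py <<'E'
import cv2,numpy as np
from bench import ctrl
np.set_printoptions(precision=4,suppress=True)
P={n:ctrl.camera_params(n) for n in("scene","top")}
def ray(n,u,v):
    p=P[n];d=np.array([(u-p["cx"])/p["fx"],-(v-p["cy"])/p["fy"],-1.]);return p["pose"][:3,3],p["pose"][:3,:3]@d
def onz(n,uv,z):
    o,d=ray(n,*uv);return o+d*(z-o[2])/d[2]
def proj(n,X):
    p=P[n];c=p["pose"][:3,:3].T@(np.asarray(X)-p["pose"][:3,3]);return np.array([p["cx"]+p["fx"]*c[0]/-c[2],p["cy"]-p["fy"]*c[1]/-c[2]])
def tri(u1,u2):
    A=[];b=[]
    o1,d1=ray("scene",*u1);o2,d2=ray("top",*u2)
    s=np.linalg.lstsq(np.c_[d1,-d2],o2-o1,rcond=None)[0]
    p,q=o1+s[0]*d1,o2+s[1]*d2;return (p+q)/2,np.linalg.norm(p-q)
def circ(n,pts,z):
    "fit circle to pixels cast on plane z"
    W=np.array([onz(n,p,z)[:2] for p in pts]);A=np.c_[2*W,np.ones(len(W))]
    s=np.linalg.lstsq(A,(W**2).sum(1),rcond=None)[0];return s[:2],np.sqrt(s[2]+s[0]**2+s[1]**2)
def big(m,box):
    k=np.zeros_like(m);x0,y0,x1,y1=box;k[y0:y1,x0:x1]=m[y0:y1,x0:x1]
    c,_=cv2.findContours(k,cv2.RETR_EXTERNAL,cv2.CHAIN_APPROX_NONE);return max(c,key=cv2.contourArea)[:,0,:].astype(float)
E
python3 - <<'E'
from h import *
t=cv2.imread("pics/top0.png");s=cv2.imread("pics/scene0.png")
H=cv2.cvtColor(t,cv2.COLOR_BGR2HSV)
# trivet
m=((H[...,0]>8)&(H[...,0]<22)&(H[...,1]>80)).astype(np.uint8)*255
c=big(m,(120,198,190,265));print("trivet",circ("top",c,.010))
Hs=cv2.cvtColor(s,cv2.COLOR_BGR2HSV)
ms=((Hs[...,0]>8)&(Hs[...,0]<22)&(Hs[...,1]>100)).astype(np.uint8)*255
c=big(ms,(120,190,190,232));print("trivet scene",circ("scene",c,.010), c.min(0),c.max(0))
# stand base
g=H[...,2]
m=((g<125)).astype(np.uint8)*255
c=big(m,(330,205,385,250));h=c[(c[:,0]<358)];print("base n",len(h),[circ("top",h,z) for z in(0.004,.008)])
gs=Hs[...,2];c=big((gs<150).astype(np.uint8)*255,(316,252,360,290));h=c[(c[:,1]>258)];print("base scene",[circ("scene",h,z) for z in(0.004,.008)])
# pot body: outer in top
print(t[214,225:275].tolist())
E
```

```text
trivet (array([0.4386, 0.3094]), np.float64(0.08227070516333425))
trivet scene (array([0.4378, 0.3097]), np.float64(0.08252116775470775)) [129. 195.] [178. 230.]
base n 54 [(array([ 0.4644, -0.3158]), np.float64(0.05273240368965127)), (array([ 0.4645, -0.3147]), np.float64(0.0525476646930933))]
base scene [(array([ 0.4645, -0.3142]), np.float64(0.05270538901334439)), (array([ 0.4614, -0.3148]), np.float64(0.05250675976161438))]
[[63, 70, 72], [83, 89, 92], [147, 147, 147], [90, 94, 95], [77, 82, 86], [77, 82, 84], [150, 148, 148], [137, 139, 139], [156, 160, 159], [137, 139, 138], [146, 146, 144], [122, 127, 127], [94, 108, 115], [78, 101, 114], [79, 104, 117], [80, 107, 122], [77, 103, 118], [80, 99, 112], [117, 123, 126], [103, 111, 115], [76, 98, 113], [95, 118, 134], [121, 134, 143], [139, 145, 149], [96, 123, 142], [92, 129, 156], [83, 121, 147], [82, 114, 138], [75, 101, 120], [78, 108, 131], [83, 117, 141], [86, 122, 148], [89, 127, 154], [90, 126, 153], [83, 117, 143], [80, 111, 134], [79, 101, 116], [100, 102, 103], [152, 154, 154], [147, 146, 144], [152, 148, 146], [93, 96, 97], [74, 78, 80], [125, 130, 134], [134, 141, 145], [148, 164, 171], [121, 135, 141], [96, 106, 109], [74, 78, 83], [62, 67, 70]]
```

Trivet and base agree in both views. Next are larger crops with tick marks for the hook/fork and the bail.

```bash
cat >> h.py <<'E'
def crop(im,x0,y0,x1,y1,f,name):
    a=cv2.resize(im[y0:y1,x0:x1],None,fx=f,fy=f,interpolation=cv2.INTER_CUBIC)
    for x in range(x0,x1):
        if x%5==0: cv2.line(a,(int((x-x0+.5)*f),0),(int((x-x0+.5)*f),12 if x%10==0 else 5),(0,0,255),1)
        if x%10==0: cv2.putText(a,str(x),(int((x-x0+.5)*f)-10,24),0,.4,(0,0,255),1)
    for y in range(y0,y1):
        if y%5==0: cv2.line(a,(0,int((y-y0+.5)*f)),(12 if y%10==0 else 5,int((y-y0+.5)*f)),(0,0,255),1)
        if y%10==0: cv2.putText(a,str(y),(14,int((y-y0+.5)*f)+4),0,.4,(0,0,255),1)
    cv2.imwrite("pics/"+name+".png",a)
E
python3 - <<'E'
from h import *
t=cv2.imread("pics/top0.png");s=cv2.imread("pics/scene0.png")
crop(t,330,205,382,252,12,"c_t_stand")
crop(s,315,222,365,287,9,"c_s_stand")
crop(t,222,190,276,238,12,"c_t_pot")
crop(s,212,180,266,242,9,"c_s_pot")
E
```

```text
(no output)
```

View pics/c_t_stand.png

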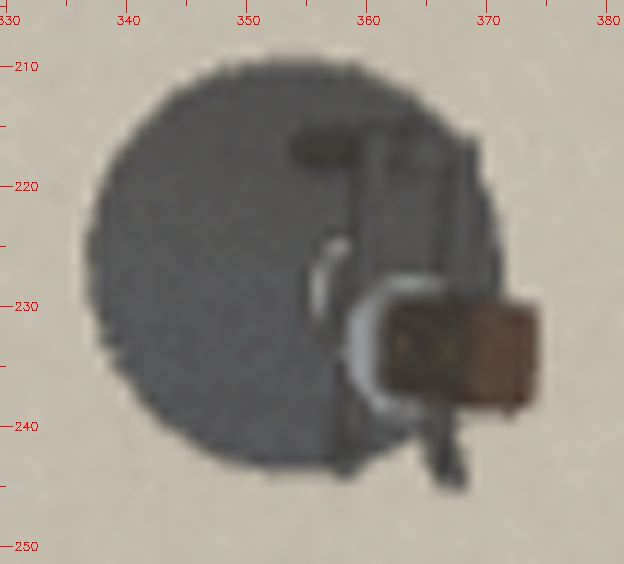

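View pics/c_s_stand.png

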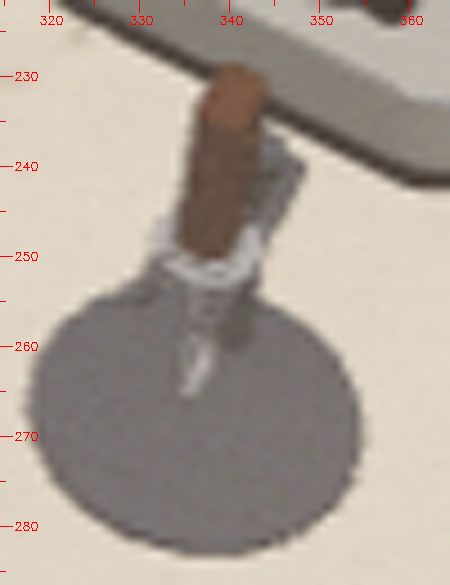

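View pics/c_t_pot.png

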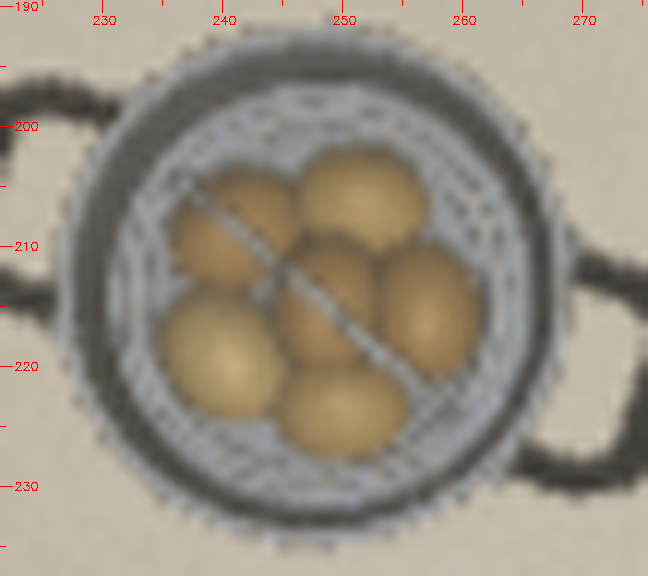

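View pics/c_s_pot.png

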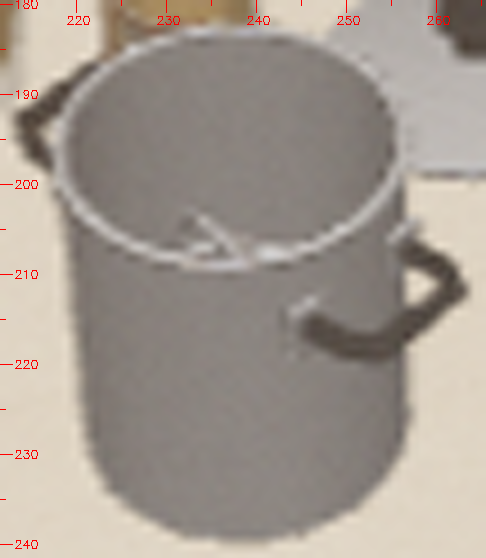

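Top view: handle top face centred near (371.4,234.2), guard ring centred near (364.3,233.3), J tip near (357.7,225). The bail line runs from about (237,205) to (257.5,222), and the pot rim is centred near (248,213.5). The scene view shows the handle top at (341,232) and the bail's far shoulder and hump near (238,207).

Run:
```python
from h import *
t=cv2.imread("pics/top0.png");s=cv2.imread("pics/scene0.png")
print("handle top",onz("top",(371.4,234.2),.177),onz("scene",(341,232),.177),tri((341,232),(371.4,234.2)))
print("guard",onz("top",(364.3,233.3),.109),onz("scene",(337.7,248.5),.109))
tip=onz("top",(357.7,225),.0425);print("tip",tip)
for q in((358.,243.5),(366.8,244.5)):print("arm end top",onz("top",q,.109))
print("fork top pts",[onz("top",q,.105) for q in((359.5,217),(367.5,217),)])
# pot rim in top: bright outer edge of pot via radial scan against worktop
H=cv2.cvtColor(t,cv2.COLOR_BGR2HSV)
sat=cv2.GaussianBlur(t,(0,0),.7).astype(float);d=sat[...,2]-sat[...,0]  # worktop is warm
pts=[];inn=[];basin=[]
g=cv2.cvtColor(t,cv2.COLOR_BGR2GRAY)
for a in np.arange(0,360,3):
    r=np.arange(14,25,.1);x=248+r*np.cos(np.radians(a));y=213.5+r*np.sin(np.radians(a))
    val=cv2.remap(d.astype(np.float32),x.astype(np.float32),y.astype(np.float32),1).ravel()
    k=np.where((val<14)&(r<23))[0]
    if len(k): pts.append((x[k[-1]],y[k[-1]],r[k[-1]]))
pts=np.array(pts);med=np.median(pts[:,2]);q=pts[abs(pts[:,2]-med)<1.2];print("rim",len(q),circ("top",q[:,:2],.141))
# scene rim: hand-read ellipse edge points
sp=[(217.5,196),(221.5,189.5),(228,185),(236,183),(246,184),(253,189.5),(256.7,196),(221,203),(228,208),(237,209.3),(247,206.8),(253,202)]
print("rim scene",circ("scene",sp,.141))
for z in(.091,.082):print("bail ends",z,onz("top",(237,205),z),onz("top",(257.5,222),z))
# pot handles: mid of each
```

```text
handle top [ 0.4465 -0.3145  0.177 ] [ 0.4474 -0.3143  0.177 ] (array([ 0.4466, -0.3144,  0.1778]), np.float64(0.00024036083512496295))
guard [ 0.4466 -0.3162  0.109 ] [ 0.4475 -0.3126  0.109 ]
tip [ 0.4696 -0.3164  0.0425]
arm end top [ 0.4171 -0.298   0.109 ]
arm end top [ 0.4147 -0.3234  0.109 ]
fork top pts [array([ 0.4932, -0.3036,  0.105 ]), array([ 0.4937, -0.3269,  0.105 ])]
rim 109 (array([0.4967, 0.0199]), np.float64(0.06028225112373125))
rim scene (array([0.4968, 0.0218]), np.float64(0.057800053236244923))
bail ends 0.091 [0.5213 0.0527 0.091 ] [ 0.4729 -0.0083  0.091 ]
bail ends 0.082 [0.5217 0.0531 0.082 ] [ 0.4729 -0.0084  0.082 ]
```

Hook axis ≈ (0.4467,-0.3146), 18 mm from the base centre, as it should be. The yaw of both hook and stand is about -3°. The pot is at about (0.4968,0.021). To find the hump along the bail, I'll project the expected bail onto both pictures.

Run:
```python
from h import *
t=cv2.imread("pics/top0.png");s=cv2.imread("pics/scene0.png")
a=np.radians(51.6);yb=np.array([np.cos(a),np.sin(a)])
c=np.array([.4972,.0218])
f=12
for n,im,(x0,y0,x1,y1) in(("scene",s,(220,186,262,216)),("top",t,(225,192,272,236))):
    A=cv2.resize(im[y0:y1,x0:x1],None,fx=f,fy=f,interpolation=cv2.INTER_CUBIC);B=A.copy()
    for y,z in((-46,44),(-30,74),(-12,78),(-7,85),(0,85),(7,85),(12,78),(30,74),(46,44)):
        u=proj(n,[*(c+yb*y/1000),.006+z/1000]);print(n,y,u)
        cv2.circle(B,tuple(int(v) for v in (u-[x0,y0]+.5)*f),3,(0,0,255),-1)
    cv2.imwrite(f"pics/bail_{n}.png",cv2.resize(np.vstack([A,B]) if n=="scene" else B,None,fx=.8,fy=.8))
```

```text
scene -46 [244.6844 226.1021]
scene -30 [242.1004 216.0268]
scene -12 [239.5553 211.4462]
scene -7 [238.7732 208.8289]
scene 0 [237.8157 207.4281]
scene 7 [236.8646 206.0366]
scene 12 [236.2933 206.6573]
scene 30 [233.9581 204.0496]
scene 46 [232.3562 207.7042]
top -46 [259.292  223.4077]
top -30 [255.271  220.0199]
top -12 [250.5621 216.1118]
top -7 [249.2242 214.9898]
top 0 [247.3805 213.4628]
top 7 [245.5377 211.9365]
top 12 [244.2839 210.9119]
top 30 [239.6343 207.0688]
top 46 [235.9707 204.0918]
```

View pics/bail_scene.png

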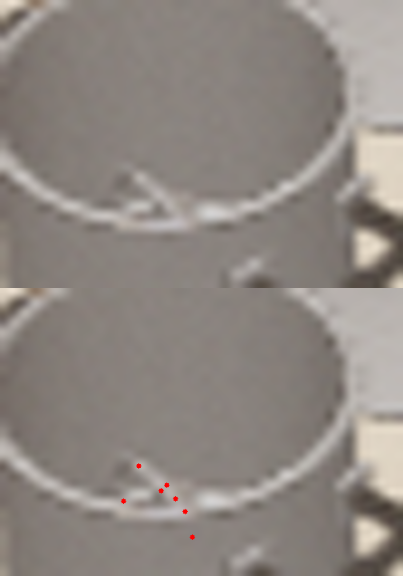

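View pics/bail_top.png

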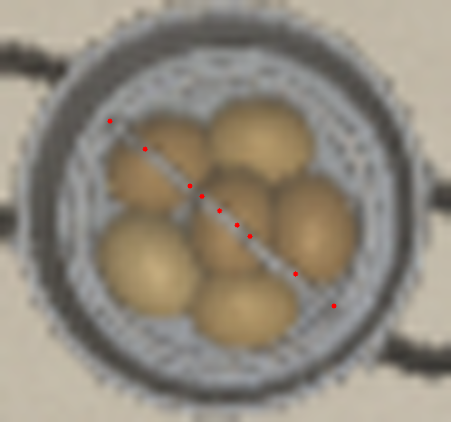

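The top-view overlay lies on the bail. The scene overlay is off by about 1 px at the far shoulder, so I'll look at that with more contrast.

Run:
```python
from h import *
# average several frames for noise
S=[];T=[]
for i in range(3): S.append(ctrl.read_camera("scene").astype(float));T.append(ctrl.read_camera("top").astype(float))
s=np.mean(S,0);t=np.mean(T,0);np.save("s.npy",s);np.save("t.npy",t)
a=np.clip((s-90)*2,0,255).astype(np.uint8)
crop(a,226,198,252,214,28,"e_s")
b=np.clip((t-50)*1.4,0,255).astype(np.uint8)
crop(b,229,196,268,233,16,"e_t")
```

```text
(no output)
```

View pics/e_s.png

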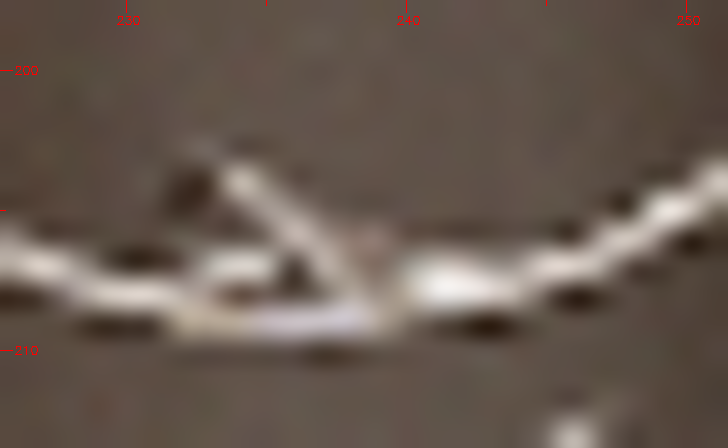

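View pics/e_t.png

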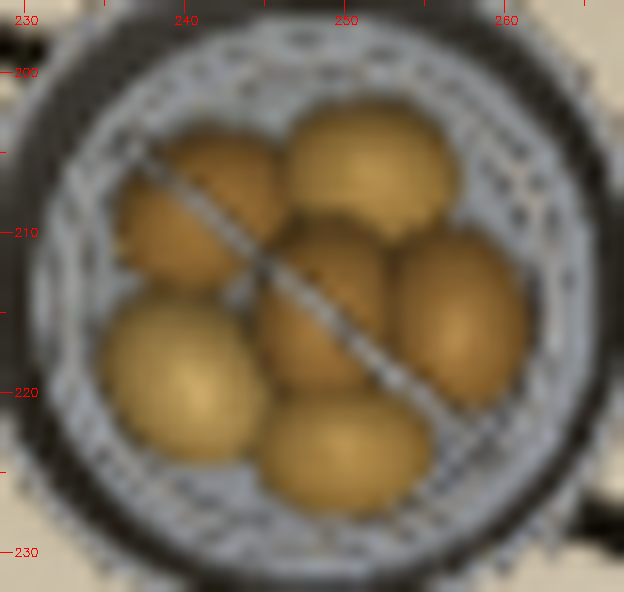

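Run:
```python
from h import *
t=np.load("t.npy").astype(np.float32);d=cv2.GaussianBlur(t[...,2]-t[...,0],(0,0),.5)
a=np.radians(39.8);e=np.array([np.cos(a),np.sin(a)]);n=np.array([-e[1],e[0]]);c=np.array([247.4,213.6])
L=[]
for l in np.arange(-11,9.1,.5):
    w=np.arange(-2,2.01,.1);p=c+l*e+w[:,None]*n
    v=cv2.remap(d,p[:,0].astype(np.float32),p[:,1].astype(np.float32),cv2.INTER_CUBIC).ravel()
    k=v.argmin();L.append((l,w[k],v[k]))
L=np.array(L);k=abs(L[:,1])<1.5;L=L[k];f=np.polyfit(L[:,0],L[:,1],1);r=L[:,1]-np.polyval(f,L[:,0]);g=abs(r)<.4;f=np.polyfit(L[g,0],L[g,1],1);print(f,r[g].std(),g.sum())
q=[onz("top",c+l*e+np.polyval(f,l)*n,.086)[:2] for l in(-10,0,10)];print(q)
D=q[0]-q[2];ang=np.arctan2(D[1],D[0]);print(np.degrees(ang))
nn=np.array([-np.sin(ang),np.cos(ang)]);print("offset of line from pot centre",nn@(q[1]-[.4968,.0209]))
print("foot",np.array([.4968,.0209])+nn*(nn@(q[1]-[.4968,.0209])))
```

```text
[0.0248 0.2586] 0.11087530440063433 40
[array([0.5152, 0.0448]), array([0.4963, 0.0223]), array([ 0.4774, -0.0002])]
50.018787558531685
offset of line from pot centre 0.0012752965409932046
foot [0.4958 0.0217]
```

Bail: 50.0° and 1.3 mm off the pot axis. Centre taken as (0.4965,0.0220). Now the reachability plan.

```bash
cat >> h.py <<'E'
def R(yaw):
    "tool down, jaw axis (tool x) at yaw deg"
    a=np.radians(yaw);x=np.array([np.cos(a),np.sin(a),0]);y=np.array([0,0,-1.]);return np.c_[x,y,np.cross(x,y)]
HX=np.array([.4467,-.3146]); SY=-3.0      # hook axis in stand, stand/hook yaw
BC=np.array([.4965,.0220]); BY=50.0       # basket centre, yaw of bail
TR=np.array([.4382,.3095])
GO=.113+.006-.019                          # TCP above hook origin
E
python3 - <<'E'
from h import *
print("coffee front",onz("scene",(322,224),.0),onz("scene",(360,243),.0),onz("top",(318,180),.0),onz("top",(376,186),0.05))
print("side wall",onz("top",(410,240),0.))
for nm,xy,z,y in(("start",(.18,.598),.214,73.2),("stand up",HX,.26,87),("stand up alt",HX,.26,-93),("stand",HX,.03+GO,87),("pot hi",BC,.30,50),("pot lo",BC,.066+GO,50),("pot alt",BC,.3,-130),("pot top",BC,.30+GO,50),("triv hi",TR,.3+GO,50),("triv lo",TR,.07+GO,50)):
    print(nm,ctrl.ik([*xy,z],R(y)))
E
```

```text
coffee front [ 0.6209 -0.2178  0.    ] [ 0.5914 -0.3518  0.    ] [ 0.6108 -0.2008  0.    ] [ 0.5903 -0.371   0.05  ]
side wall [ 0.425  -0.4961  0.    ]
start [67.7716 28.2359 77.16   -0.     74.604  -5.4284]
stand up [ -41.4187   19.4073   84.4988   -0.       76.0939 -128.4187]
stand up alt [-41.4187  19.4073  84.4988  -0.      76.0939  51.5813]
stand [ -41.4187   27.7429   93.9207   -0.       58.3365 -128.4187]
pot hi [ -4.3505  13.2105  87.1237  -0.      79.6658 -54.3505]
pot lo [ -4.3505  21.4675  98.3302  -0.      60.2023 -54.3505]
pot alt [ -4.3505  13.2105  87.1237  -0.      79.6658 125.6495]
pot top [ -4.3505   9.8392  76.3307  -0.      93.8301 -54.3505]
triv hi [ 28.8551  13.5647  71.456   -0.      94.9793 -21.1449]
triv lo [ 28.8551  24.0759  92.7768  -0.      63.1473 -21.1449]
```

Run:
```python
from h import *
ctrl.goto([*HX,.27],R(87)); print(ctrl.current_t())
ctrl.move_l([*HX,.03+GO],vel=.12,contact_N=8)
print(ctrl.current_t(),ctrl.current_tool_pos(),ctrl.current_contact_force())
ctrl.command_gripper(0.0)
print(ctrl.current_t(),ctrl.current_grip_width()*91,ctrl.current_tool_pos(),ctrl.current_contact_force())
s=ctrl.read_camera("scene");t=ctrl.read_camera("top")
crop(s,300,190,380,290,6,"g_s");crop(t,325,190,400,260,8,"g_t")
```

```text
3.725
5.0417 [ 0.447  -0.3149  0.1306] [ 0.3955 -0.1652  0.6809]
6.15 17.396051870439013 [ 0.4467 -0.3146  0.1299] [-0.0782 -0.0567 -0.3256]
```

View pics/g_s.png

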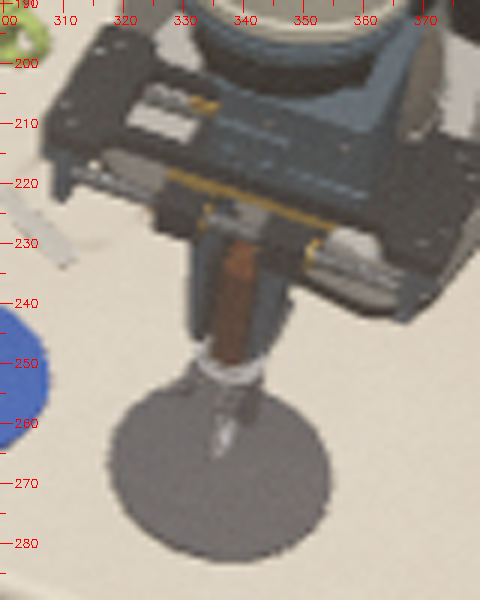

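The handle is held at (338,245): grip width 17.4 mm for an 18 mm handle, with negligible side force. Next: lift, leave the fork, and check the hook's tilt and yaw in free air.

Run:
```python
from h import *
a=np.radians(SY);ex=np.array([np.cos(a),np.sin(a)])
z0=.03+GO
ctrl.move_l([*HX,z0+.022],vel=.08)
ctrl.move_l([*(HX-.075*ex),z0+.022],vel=.12,contact_N=6)
print(ctrl.current_t(),ctrl.current_tool_pos(),ctrl.current_contact_force(),ctrl.current_grip_width()*91)
ctrl.move_l([*(HX-.075*ex),.32],vel=.2)
s=ctrl.read_camera("scene");t=ctrl.read_camera("top");print(ctrl.current_tool_pos())
cv2.imwrite("pics/air_s_raw.png",s)
crop(s,270,150,370,290,5,"air_s");crop(t,300,190,420,280,6,"air_t")
```

```text
7.45 [ 0.3724 -0.311   0.1521] [-0.0897  0.3564 -0.7471] 17.945349158755715
[ 0.3715 -0.3103  0.3188]
```

View pics/air_s.png

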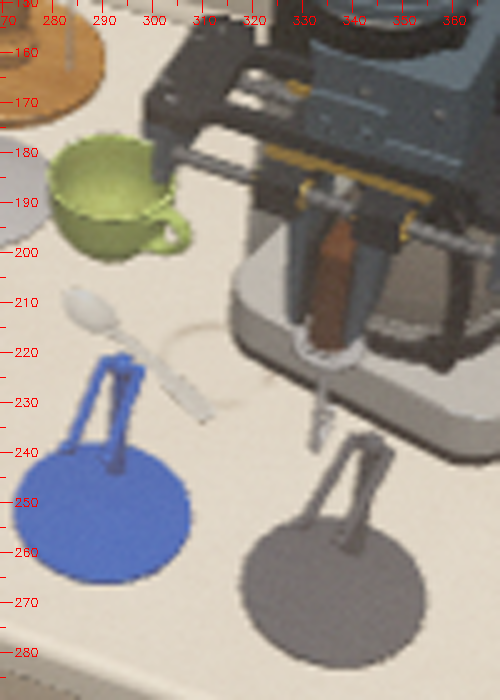

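View pics/air_t.png

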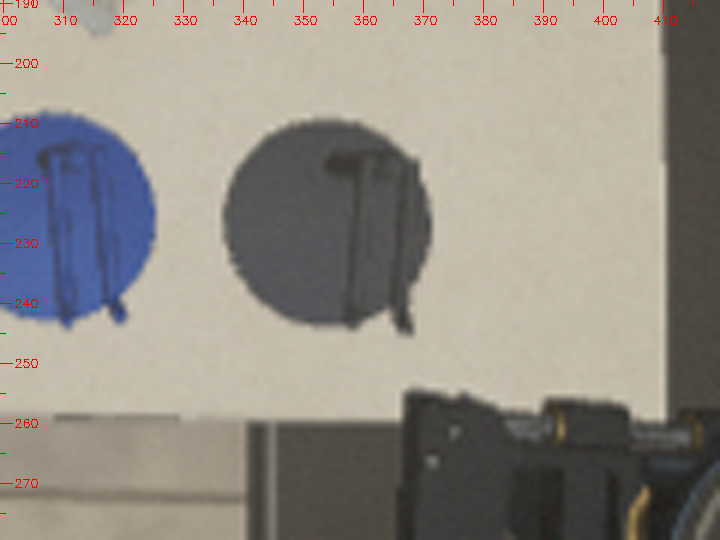

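The hook hangs straight: shank (334,224) to J (333,239). The fork is now unobstructed. I'll check both against prediction.

Run:
```python
from h import *
a=np.radians(SY);ex=np.array([np.cos(a),np.sin(a)])
o=np.array([.3715,-.3103]);z=.3188-GO
print("guard",proj("scene",[*o,z+.075]),"J bottom",proj("scene",[*(o+.0115*ex),z-.007]),"tip",proj("scene",[*(o+.0235*ex),z+.0125]))
L=[onz("top",q,.105) for q in((359.2,217),(357.9,243))];Q=[onz("top",q,.105) for q in((366.2,217),(366.,243))]
for A in(L,Q): d=A[0]-A[1];print(A,np.degrees(np.arctan2(d[1],d[0])))
s=cv2.imread("pics/air_s_raw.png");crop(s,318,205,350,248,14,"air_s2")
```

```text
guard [335.3822 219.6829] J bottom [333.6612 239.4925] tip [336.1449 231.0814]
[array([ 0.4932, -0.3027,  0.105 ]), array([ 0.4183, -0.2988,  0.105 ])] -2.97589997005801
[array([ 0.4936, -0.3232,  0.105 ]), array([ 0.4187, -0.3223,  0.105 ])] -0.6272211884728146
```

View pics/air_s2.png

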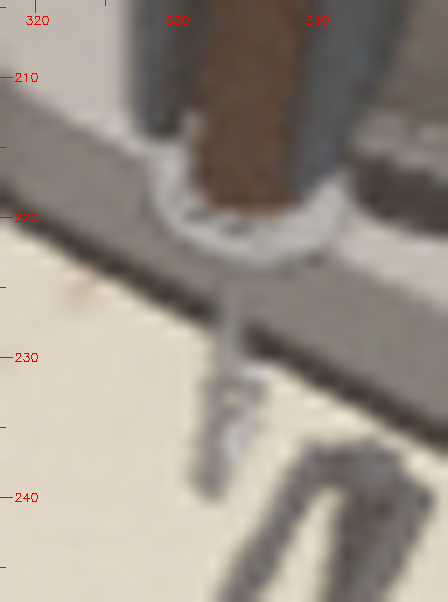

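The hook matches prediction: tip (336,231), and the bowl within about 1 px. Moving to the pot now.

Run:
```python
from h import *
a=np.radians(BY-90);ex=np.array([np.cos(a),np.sin(a)])
p=BC-.032*ex
ctrl.goto([*p,.31],R(BY)); print(ctrl.current_t(),ctrl.current_tool_pos())
print(ctrl.move_l([*p,.19+GO],vel=.15))
s=ctrl.read_camera("scene");t=ctrl.read_camera("top")
crop(s,205,150,285,245,6,"p_s");crop(t,215,180,295,240,8,"p_t")
ang=np.degrees(0);print(ctrl.current_tool_pos(),ctrl.current_t(),proj("scene",[*(p+.0235*ex),.2025]),proj("scene",[*(p+.0115*ex),.183]))
```

```text
9.9167 [0.472  0.042  0.3099]
False
[0.4722 0.0421 0.2906] 10.3 [233.3023 181.193 ] [229.894  187.3671]
```

View pics/p_s.png

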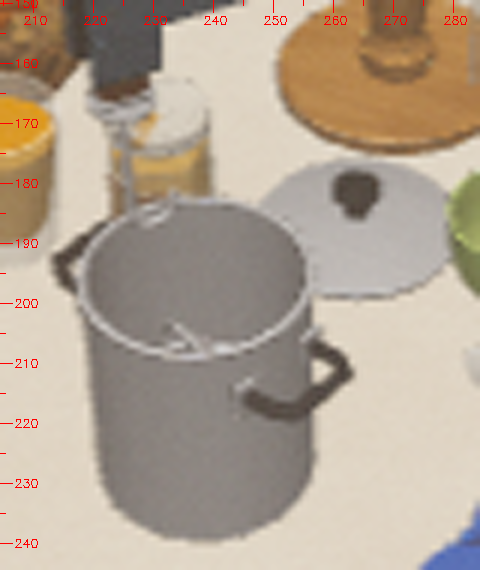

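The J is seen at (230,187) with its tip at (233,183), as predicted. Descend, move under the bail, lift.

Run:
```python
from h import *
a=np.radians(BY-90);ex=np.array([np.cos(a),np.sin(a)])
p=BC-.032*ex
print(ctrl.current_contact_force())
print("down",ctrl.move_l([*p,.066+GO],vel=.07,contact_N=3),ctrl.current_tool_pos(),ctrl.current_contact_force(),ctrl.current_t())
s=ctrl.read_camera("scene");crop(s,205,150,285,245,6,"d_s")
```

```text
[-0.284  -0.0143 -0.6645]
down False [0.4722 0.0426 0.1663] [ 1.0761  0.1888 -0.469 ] 12.225
```

View pics/d_s.png

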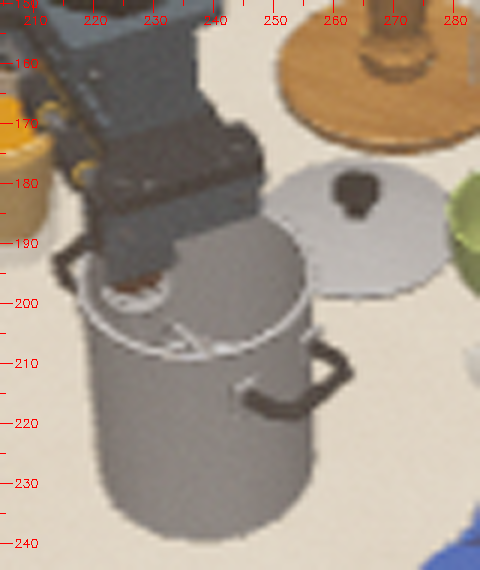

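The guard is inside the rim and nothing has moved. I'll check the settled force before sliding under.

Run:
```python
from h import *
a=np.radians(BY-90);ex=np.array([np.cos(a),np.sin(a)])
q=BC-.0115*ex
ctrl.sleep(.2);print(ctrl.current_contact_force(),ctrl.current_wrist_torque())
print("under",ctrl.move_l([*q,.066+GO],vel=.05,contact_N=3),ctrl.current_tool_pos(),[*q])
ctrl.sleep(.2);f0=ctrl.current_contact_force();print(f0)
print("lift",ctrl.move_l([*q,.110+GO],vel=.03,contact_N=2.0),ctrl.current_tool_pos()[2]-GO)
print(ctrl.current_contact_force(),ctrl.current_t())
s=ctrl.read_camera("scene");crop(s,205,150,285,245,6,"u_s")
```

```text
[ 0.6932 -0.3753 -0.6466] [-0.0643 -0.0059  0.0031]
under False [0.4877 0.0292 0.1659] [np.float64(0.48769048890413175), np.float64(0.0293920575113952)]
[ 0.3475 -0.3078 -0.5166]
lift True 0.0927335146607953
[ 0.2787  0.4785 -3.4985] 14.1417
```

View pics/u_s.png

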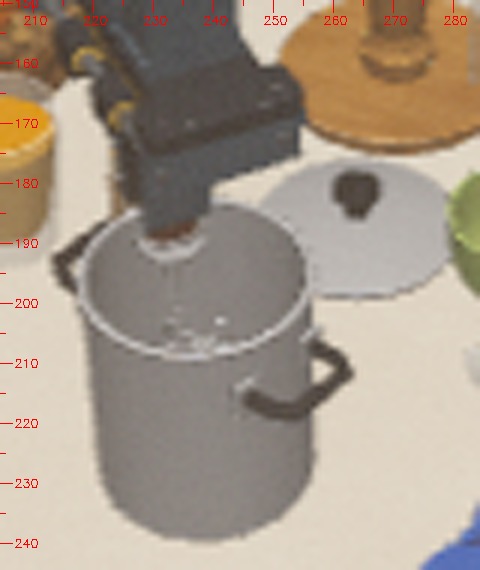

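Contact came at 92.7 mm against 91 expected, so the hook is on the hump. A shoulder would have read about 84. Lifting.

Run:
```python
from h import *
a=np.radians(BY-90);ex=np.array([np.cos(a),np.sin(a)])
q=BC-.0115*ex
ctrl.move_l([*q,.115+GO],vel=.03);ctrl.sleep(.3);print(ctrl.current_contact_force(),ctrl.current_wrist_torque())
print("lift",ctrl.move_l([*q,.20+GO],vel=.05,contact_N=4),ctrl.current_tool_pos()[2]-GO);print(ctrl.current_contact_force())
s=ctrl.read_camera("scene");crop(s,195,130,295,245,5,"l_s");print(ctrl.current_t())
```

```text
[-0.4054  0.5957 -3.6615] [-0.0198  0.014   0.008 ]
lift False 0.1997688999425606
[ 0.2827  0.1072 -4.3016]
17.3083
```

View pics/l_s.png

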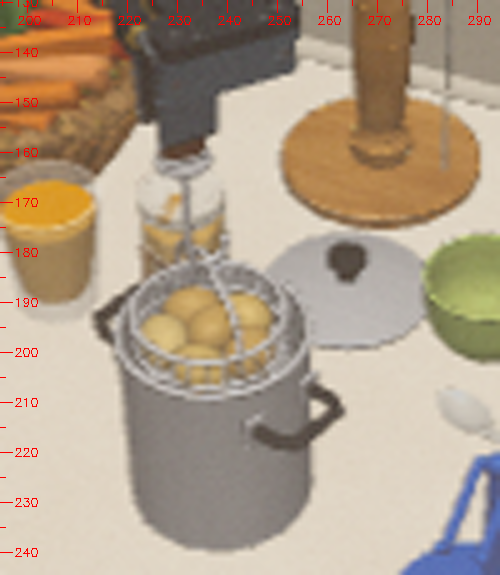

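The basket rises level in the bore, with about 3.7 N on the hook. Draw it clear and carry it to the trivet.

Run:
```python
from h import *
a=np.radians(BY-90);ex=np.array([np.cos(a),np.sin(a)])
q=BC-.0115*ex
print("lift",ctrl.move_l([*q,.275+GO],vel=.06,contact_N=4),ctrl.current_tool_pos()[2]-GO)
ctrl.sleep(.2)
r=TR-.0115*ex
print(ctrl.move_l([*r,.275+GO],vel=.11),ctrl.current_t())
print(ctrl.move_l([*r,.15+GO],vel=.08),ctrl.current_t());ctrl.sleep(.5)
print(ctrl.current_contact_force(),ctrl.current_tool_pos())
s=ctrl.read_camera("scene");t=ctrl.read_camera("top");crop(s,100,100,250,250,4,"t_s");crop(t,110,170,280,270,4,"t_t")
```

```text
lift False 0.27461293152404187
False 21.725
False 23.4333
[ 0.0946  0.1583 -4.5624] [0.4294 0.3169 0.25  ]
```

View pics/t_s.png

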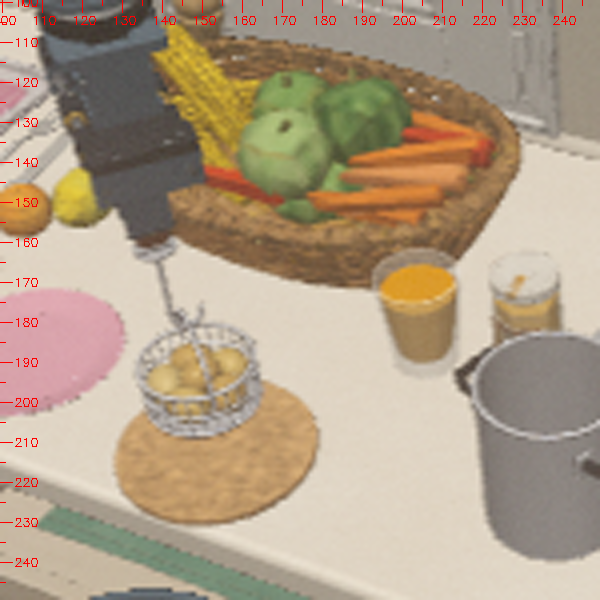

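View pics/t_t.png

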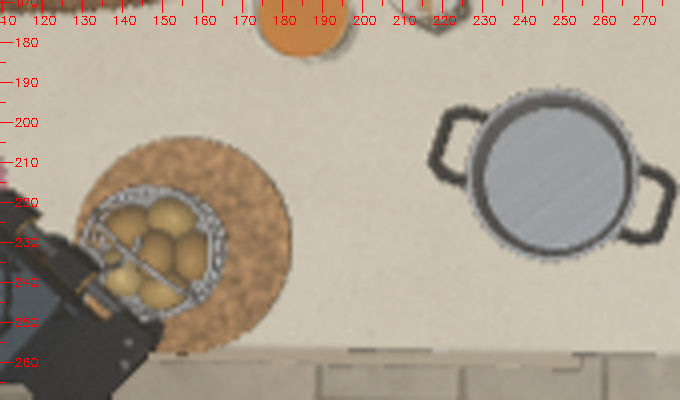

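The basket hangs upright, with its rim centred at about (148,233) in the top view. I'll check its position and lower until contact.

Run:
```python
from h import *
a=np.radians(BY-90);ex=np.array([np.cos(a),np.sin(a)])
r=TR-.0115*ex
print(onz("top",(147.8,233.3),.109),TR)
ctrl.move_l([*r,.106+GO],vel=.05);ctrl.sleep(.3);print(ctrl.current_contact_force())
print("set",ctrl.move_l([*r,.088+GO],vel=.015,contact_N=2.),ctrl.current_tool_pos()[2]-GO,ctrl.current_contact_force())
ctrl.sleep(.2);print(ctrl.current_contact_force(),ctrl.current_t())
s=ctrl.read_camera("scene");t=ctrl.read_camera("top");crop(s,110,140,200,240,6,"v_s");crop(t,110,190,200,270,7,"v_t")
```

```text
[0.4348 0.3035 0.109 ] [0.4382 0.3095]
[-0.2611  0.1469 -3.5072]
set True 0.09378977571388719 [-0.335  -0.46   -0.5393]
[1.0686 0.7544 0.5442] 26.35
```

View pics/v_s.png

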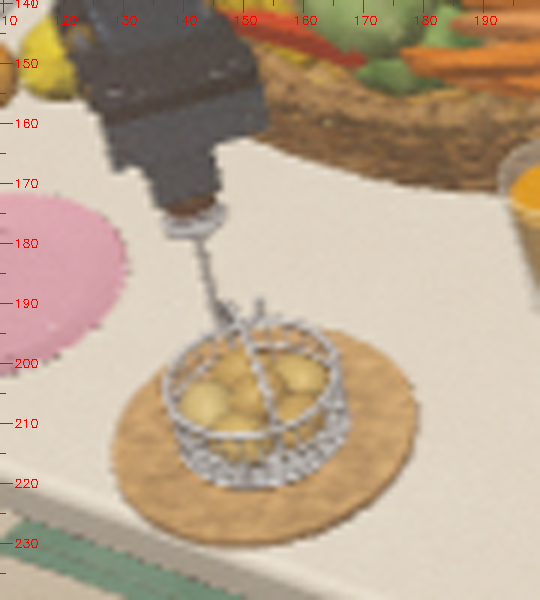

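The basket stands on the trivet and the load is off, with contact at 93.8 mm against 95 expected. Unhook: sink, back out, rise.

Run:
```python
from h import *
a=np.radians(BY-90);ex=np.array([np.cos(a),np.sin(a)])
r=TR-.0115*ex
print("sink",ctrl.move_l([*r,.0705+GO],vel=.04,contact_N=2.5),ctrl.current_tool_pos()[2]-GO);ctrl.sleep(.2);print(ctrl.current_contact_force())
r2=r-.030*ex
print("back",ctrl.move_l([*r2,.0705+GO],vel=.05,contact_N=2.5),ctrl.current_tool_pos(),r2);ctrl.sleep(.1);print(ctrl.current_contact_force())
s=ctrl.read_camera("scene");t=ctrl.read_camera("top");crop(s,110,140,200,240,6,"w_s");crop(t,110,190,200,270,7,"w_t");print(ctrl.current_t())
```

```text
sink False 0.07053626679163627
[-0.3847 -0.4303 -0.8443]
back False [0.4065 0.3362 0.1705] [0.4064 0.3362]
[ 0.1568 -0.2943 -0.7023]
28.3333
```

View pics/w_s.png

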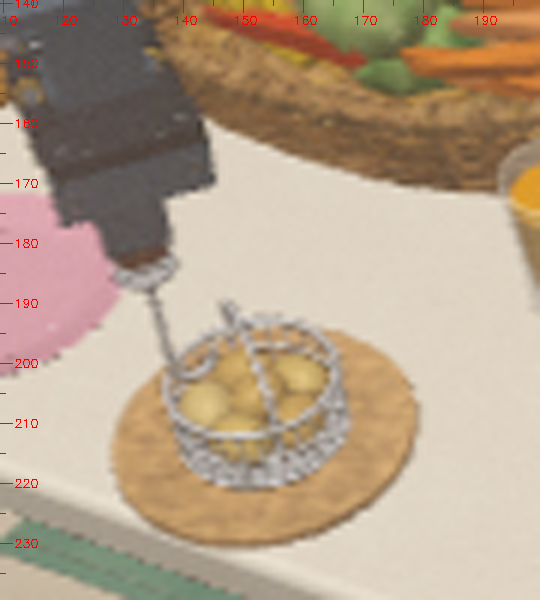

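View pics/w_t.png

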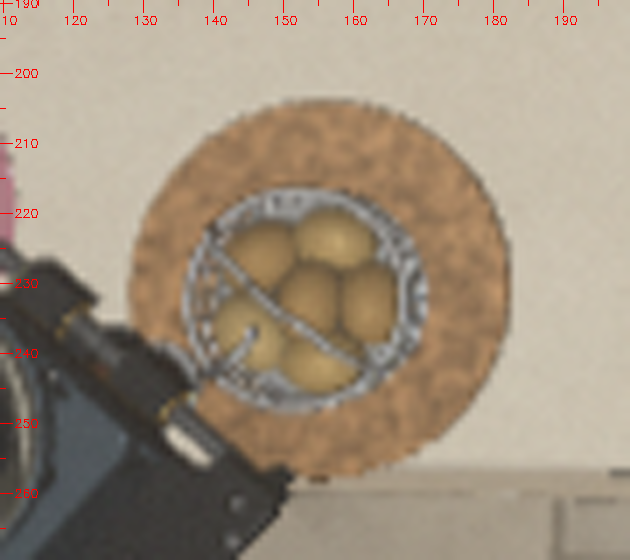

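The hook is free of the bail and the basket stands upright and central. Rise and return to the stand.

Run:
```python
from h import *
a=np.radians(BY-90);ex=np.array([np.cos(a),np.sin(a)])
r2=TR-.0415*ex
print(ctrl.move_l([*r2,.32],vel=.12,contact_N=4),ctrl.current_t())
b=np.radians(SY);e2=np.array([np.cos(b),np.sin(b)]);o=HX-.075*e2
ctrl.goto([*o,.3188],R(87));ctrl.sleep(.2);print(ctrl.current_t(),ctrl.current_tool_pos(),ctrl.current_grip_width()*91)
s=ctrl.read_camera("scene");crop(s,318,205,350,248,14,"back_s2")
```

```text
False 29.7333
32.2417 [ 0.3721 -0.3104  0.3188] 17.847982926550124
```

View pics/back_s2.png

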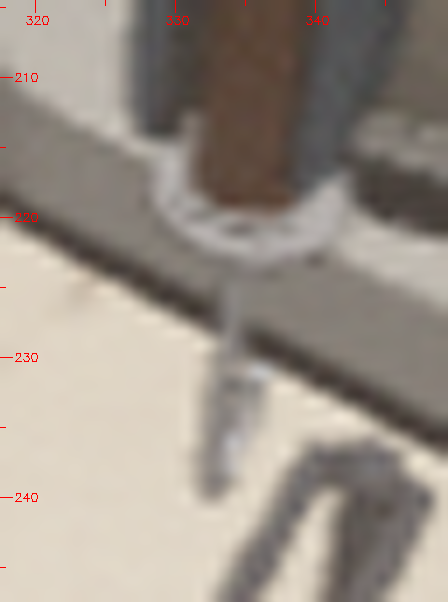

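The picture matches the one taken before the job, so the hook has not slipped. Re-hang along the same path.

Run:
```python
from h import *
b=np.radians(SY);e2=np.array([np.cos(b),np.sin(b)]);o=HX-.075*e2;z0=.03+GO
ctrl.move_l([*o,z0+.020],vel=.15);ctrl.sleep(.2);print(ctrl.current_contact_force())
print("in",ctrl.move_l([*HX,z0+.020],vel=.05,contact_N=3),ctrl.current_tool_pos());ctrl.sleep(.2);print(ctrl.current_contact_force())
print("down",ctrl.move_l([*HX,z0-.003],vel=.02,contact_N=2),ctrl.current_tool_pos());ctrl.sleep(.2);print(ctrl.current_contact_force(),ctrl.current_t())
s=ctrl.read_camera("scene");t=ctrl.read_camera("top")
crop(s,300,190,380,290,6,"r_s")
```

```text
[-0.3582  0.542  -1.0759]
in False [ 0.4465 -0.3146  0.1501]
[-0.2195  0.7605 -1.081 ]
down True [ 0.4466 -0.3145  0.1298]
[0.4093 0.3525 7.3464] 36.7417
```

View pics/r_s.png

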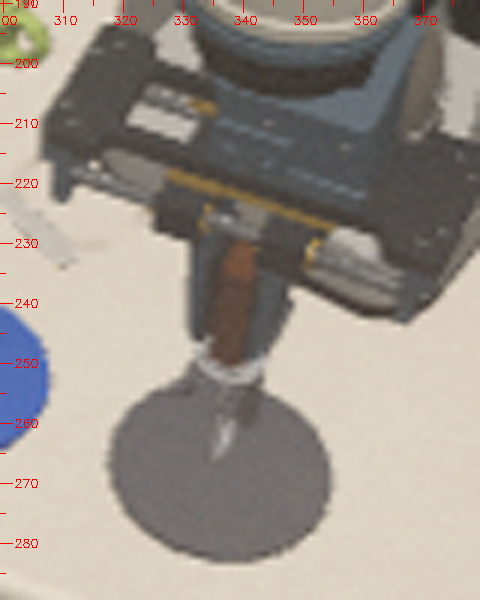

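Guard seated at TCP z 0.1298 (it was 0.1299 at the pick), and the hook looks as it did at the start. Release and retreat.

Run:
```python
from h import *
ctrl.command_gripper(1.0)
print(ctrl.move_l([*HX,.28],vel=.12,contact_N=6),ctrl.current_t())
ctrl.goto([.36,-.12,.36],R(60));ctrl.sleep(.5)
s=ctrl.read_camera("scene");t=ctrl.read_camera("top");print(ctrl.current_t(),ctrl.current_contact_force())
cv2.imwrite("pics/f_s.png",s);cv2.imwrite("pics/f_t.png",t)
crop(s,315,222,365,287,9,"f_s_stand")
```

```text
False 39.425
40.9333 [-1.0141  0.1478  0.2   ]
```

View pics/f_s.png

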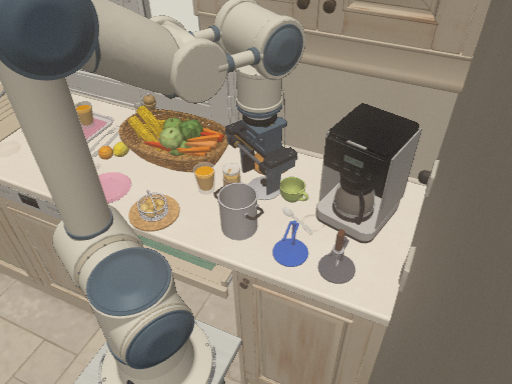

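View pics/f_t.png

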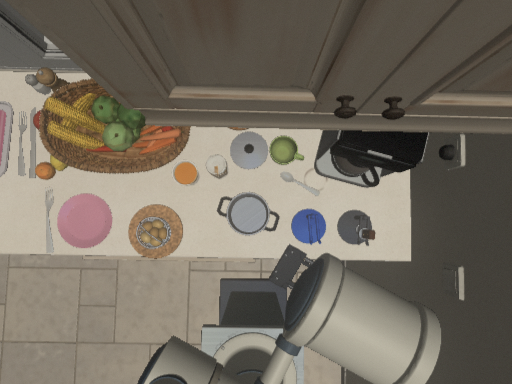

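View pics/f_s_stand.png

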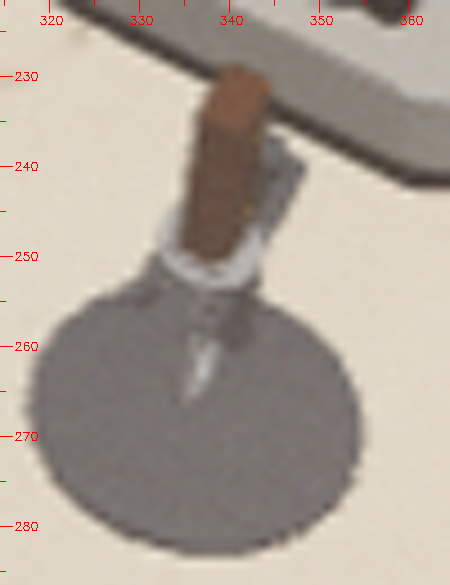

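Hook hangs as before; basket at (153,233) on the trivet; pot and bystanders look unmoved. One numeric check, then I'll hand in.

Run:
```python
from h import *
a=cv2.imread("pics/top0.png",0).astype(np.float32);b=cv2.imread("pics/f_t.png",0).astype(np.float32)
for n,(x,y,w) in dict(pothandleL=(223,207,8),pothandleR=(271,220,9),glass=(186,173,15),jar=(217,167,14),cup=(285,150,18),hook=(362,232,16)).items():
    print(n,cv2.phaseCorrelate(a[y-w:y+w,x-w:x+w].copy(),b[y-w:y+w,x-w:x+w].copy(),cv2.createHanningWindow((2*w,2*w),cv2.CV_32F)))
print("basket",onz("top",(153,232.3),.054),TR,ctrl.current_dq().max() if hasattr(ctrl.current_dq(),'max') else ctrl.current_dq())
ctrl.sign_off()
```

```text
pothandleL ((-0.06553988757527307, -0.02268068385828137), 1.0109672099351883)
pothandleR ((0.12326528011703353, -0.050873155081029964), 0.9978294953887845)
glass ((-0.040184829116546084, 0.1737186309432932), 1.0245532557699415)
jar ((-0.03603278578034619, 0.01990384792993538), 0.9959778124756283)
cup ((0.04413240677726549, 0.028554681681516314), 0.9954620599746704)
hook ((0.3751342006962268, 0.029840765147206127), 0.9107040101662278)
basket [0.4359 0.304  0.054 ] [0.4382 0.3095] 0.13348670117795552
the job is handed in; nothing more can be done
```

The job is done and handed in at about 41 s of the 69 s allowed. I took the hook from the dark stand, caught the basket's bail on its raised middle and lifted the basket out. I set it on the trivet, stopping as soon as it touched down, then unhooked and hung the hook back in its fork.

- **Basket:** it stands upright about 6 mm from the trivet's centre. Only the hook touched it.
- **Hook:** it hangs in the fork as it did at the start, shifted by about 0.4 px (roughly 1 mm) in the top view.
- **Pot, glass, jar and cup:** in the top view each is within 0.2 px (about 0.5 mm) of where it began.
- **Forces:** the highest settled reading was about 7 N, when the guard came to rest on the fork.

No check failed. The scene camera left the position of the bail's raised middle slightly unclear. Contact at 92.7 mm, against 91 mm expected there and about 84 mm on a shoulder, showed the hook was in the right place.

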